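Open the locker lock and hold it out

ROBOT

A 7-joint arm with a two-finger parallel gripper is mounted at the origin on the work surface. World frame = base frame: x ahead of the robot, y to its left, z up, the work surface at z = 0. Lengths are in m, angles in rad, forces in N, time in s.
With the tool pointing down it reaches from about 0.4 to 0.875 m from the base axis. Payload 19.3 kg.
Tool frame: the origin (TCP) lies midway between the tips of the shut fingers; the grasp point (between the pads) lies 19 mm behind it; z points along the fingers, y is the line along which they close (so a half turn about z gives the same grasp; the last joint's range is limited). The gripper opens to 85 mm and grips with 20 to 120 N. Pads are 22 mm wide; open, the fingers measure 114 mm over their backs; the gripper's body (76 mm by 85 mm) begins 54 mm behind the grasp point. The pads swing forward as they close: fully open they stand 13 mm farther back than shut.
Start: joints at [1.246, 0.521, -0.036, 1.599, 0.021, 1.021, -0.113], TCP at [0.158, -0.605, 0.231] pointing down, gripper open.
Joint ranges: [-2.91, 2.91], [-0.3, 2.13], [-1.5, 1.42], [0.17, 2.43], [-1.26, 4.41], [0.16, 1.93], [-2.52, 2.52]. Speed limits (rad/s): [1.89, 1.89, 2.39, 2.39, 3.01, 3.01, 3.01].

INTERFACE

Orientations are given as [roll, pitch, yaw] about the fixed x, y, z axes, in that order (R = Rz(yaw) Ry(pitch) Rx(roll)).
In Python, from workcell import telemetry, grab_frame, calibration, bot, outline_of, landmark_of gives the robot as it stands. The module is installed in compiled form; this text tells all that it offers.
- The arm moves only by the shell command python3 -m inch 'ROWS' [FORCE]. ROWS is JSON, a list of rows, each a list of 7 numbers: the shift along the tool's x, y, z in m, then the turn, a rotation vector about the tool's x, y, z in rad, then the closure, from 0 (fully open) to 1 (shut). A call has 1 to 5 rows; each row shifts and turns the commanded pose from where the row before left it, along the tool's axes as they then stand; what a row does not reach is not made up. A row lasts 1/10 s, in which the tool goes at most 50 mm and 8.59 degrees, less where a joint would pass 70% of its speed; a pose out of reach is approached as far as the arm can. A call is refused whole if a number of a shift passes 0.05 or a number of a turn 0.15, either way. A call with a gripper value outside its range is refused whole. The fingers move at their own pace and stop on an object; FORCE is the grip in N (left out, the last holds). Time passes only in rows, so rows that do not move let the fingers close. It gives the time, the measured TCP pose, the force, the opening and the grip force at its end, in the units of the state.
- telemetry.observe(): the state, without advancing time (a new reading comes with each control period).
- grab_frame(name): name is "scene" or "top" or "wrist"; returns the picture (400x640x3 uint8, red, green, blue); there is no depth.
- calibration(name): a dict with "fovy" (degrees; the focal length in pixels is half the picture's height over the tangent of half this angle, whatever the lens; pixels are square), "cx", "cy" (the principal point, pixels), "pose" (4x4, takes a point from camera to world coordinates). Camera axes: x right, y down, z forward; pixel columns grow to the right and rows downward; lengths in m; the calibration is good to about 2 mm. A picture is of the moment at which its call begins: read the wrist's pose just before it. calibration takes no time and is no camera call; for the wrist camera it gives the pose at the moment of the call.
- bot.job_done(): hands the job in; it is judged then, once.
Trained networks look in the newest picture that a camera, given by its name, has taken for a name from the list of things; names that differ only in an ending like _2 or _b are one class to them, and where a whole thing is asked for, a point or a joint stands for the part that bears it (a point fixed in the world has none). Each returns a list of dicts, best first, with "score" (0 to 1); they miss things now and then, are a little off and sometimes report something else, mostly with a low value. They report only what shows in the picture. A call takes as long as a camera call. They do not tell look-alikes from the thing itself.
- outline_of(label, camera): "region" (400x640 bool, what is visible of it) and "rect" ([left, top, right, bottom] in pixels, round what is visible of it).
- landmark_of(label, camera): "xy" ([column, row] in pixels: a listed point, or the origin of a listed thing).
The state is a dict: "clock": time; "qpos": joint angles; "qd": joint speeds; "joint_efforts": joint torques, N m; "position": TCP position; "tool_rot": TCP orientation; "force": force on the tool from outside, world axes, zero at the start; "moment": the same for the moment, N m; "grip_width": finger opening in m; "finger_force": force on a finger pad.
Only numpy, scipy, OpenCV 4.12 (cv2) and the standard library are available. Lean on these libraries where they do the work, as an engineer would, in place of code of your own. Each camera call takes 0.05 s, during which the arm holds its last target. There are 200 camera calls.

TASK

A colleague needs the locker lock that stands in the lock stand on this office desk: slide the clear guard along its rails, away from the lock, all the way to its red stop, turn the lock's black dial click by click until its white line rests at the red mark, and pull the shackle fully open while the lock still sits in its stand. Then lift the open lock out and present it: finish while holding it still and upright, roughly 10 to 15 cm above the desk over the middle of the green mat, and do not let go. Leave the mug, the jar and the tape dispenser where they stand.

Things in the scene. Friction and masses are not known exactly. Their poses are not given: they have to be found in the camera images.
- stand: Fixed stand: grey plate 116 (x) by 275 mm (y), 12 mm thick. Origin on the desk below the lock's axis; plate runs from y -77 to +198 mm. On it: dark square socket, 46 mm clear inside, walls 4 mm thick, 12 mm high, keeps the lock from turning; two rails along y at x = +-50 mm, 8 mm high, each with a red stop block, 22 mm high, at its +y end.
- seat (a point): Centre of the socket's floor (top of the base plate), where the underside of the seated lock rests. Axes as the stand's.
- guard (a joint): Guard's position (m) along the stand's +y: 0 to 0.160 (red stop); starts at 0 to 0.025, over the lock. About 1.5 N slides it; it stays where left. At 0 its centre is 14 mm to -y of the lock's axis; at the stop its near end is 104 mm from that axis. Clear tunnel open at both y ends: cheeks at x = +-50 mm, roof 104 mm by 84 mm (y), roof top 105 mm above the desk, blue post on it.
- guard_grip (a point): Middle of the guard's blue square grip post, 124 mm above the desk. Post 24 x 24 mm, sides along the stand's x and y, 34 mm high, standing on the middle of the roof (post top 139 mm above the desk).
- lock: Loose combination lock, 0.35 to 0.5 kg. Origin: centre of its underside, 12 mm above the desk while seated; axes as the stand's. Steel foot 44 x 44 x 18 mm, 1 mm play in the socket; brass top 42 mm in diameter, 45 mm above the underside, red mark at its -x edge. Lifts straight up. Held by the shackle it hangs upright and its weight keeps the shackle open.
- dial (a joint): Dial angle (rad), positive counter-clockwise from above. 0: white line at the red mark, the only notch that frees the shackle (within +-0.12). Limits -0.45, 2.4. Starts in a notch between 0.5 and 1.6: turn clockwise. Spring notches every 0.524 rad (0, 0.524, 1.047 ...) click; let go within 0.15 of one, it settles there. Needs up to about 0.1 N m.
- dial_centre (a point): Centre of the dial's rim, on the lock's vertical axis, 28.5 mm above the lock's underside (40.5 mm above the desk while seated). Black disc, 58 mm in diameter, 17 mm high. Grip it across its diameter from above, fingers on both sides of the shackle, whose top is 42.5 mm above this point.
- dial_line (a point): The white line on the dial's top face, 25 mm from the axis; towards the lock's -x (beside the red mark) when the dial is at 0.
- shackle (a joint): How far the shackle is pulled up out of the lock (m): 0 shut, 0.020 fully open at its stop. Slides with about 0.5 N friction once the dial is freed; with the dial in any other notch it gives only 2 mm and then the whole lock lifts.
- shackle_bar (a point): Middle of the shackle's level crossbar: 9 x 9 mm in section, 36 mm long along the lock's y, its centre 66.5 mm above the lock's underside when shut. Below it 17 mm of open space down to the lock's brass top; legs of 9 mm diameter at y = +-13.5 mm. Pinch it from above with fingers closing along the lock's x.
- mat_centre (a point): Centre of the top of the flat green hand-over mat, 130 x 130 mm, 3 mm thick, fixed on the desk.
- mug: Bystander: white mug, 76 mm diameter, 85 mm high, handle on one side, origin at its underside.
- glue: Bystander: red jar, 48 mm diameter, 100 mm high, origin at its underside.
- tape: Bystander: black tape dispenser with a yellow roll, 60 x 120 mm, 71 mm high, origin at its underside.
There are look-alikes about, which are no part of the job. Leave any pink or turquoise look-alike of the lock alone.

How it is judged:
By the outcome, as a careful person would: the job done as asked, in the order asked, and still so for the second after the job is handed in, while the arm keeps its last pose, push and grip.
It also fails if it takes over 69 s, if anything falls off the work surface, if the arm or the gripper's body presses on something with over 40 N, if the wrist force passes 120 N, or if a joint passes its speed limit or range.

## Working session

There is one attempt and no reset: what is moved stays moved. The work goes in short steps, Python scripts to look and compute and a shell command to move; the robot and the scene stay as the last step left them, time stands still between calls to the robot, and variables do not carry over. Pictures are saved under pics/ and viewed, at most 10 in all, crops included, and the job is handed in when it is done.

```bash
mkdir -p pics; cat > h.py <<'E'
import numpy as np, cv2
from workcell import telemetry, grab_frame, calibration, bot, outline_of, landmark_of
def ray(cam,xy):
    c=calibration(cam);f=200/np.tan(np.radians(c["fovy"])/2);P=np.array(c["pose"])
    d=P[:3,:3]@np.array([(xy[0]-c["cx"])/f,(xy[1]-c["cy"])/f,1]);return P[:3,3],d
def onz(cam,xy,z):
    o,d=ray(cam,xy);return o+d*(z-o[2])/d[2]
def save(cam,name):
    im=grab_frame(cam);cv2.imwrite("pics/"+name,im[:,:,::-1]);return im
E
python3 - <<'E'
from h import *
np.set_printoptions(precision=4,suppress=True)
s=telemetry.observe();print(s)
a=save("top","top0.png");b=save("scene","sc0.png")
Z=dict(stand=0,seat=.012,guard_grip=.124,lock=.012,dial_centre=.0405,dial_line=.049,shackle_bar=.0785,mat_centre=.003,mug=0,glue=0,tape=0)
for cam in("top","scene"):
  c=calibration(cam);print(cam,c["fovy"],np.array(c["pose"])[:3,3])
  for k,z in Z.items():
    for r in landmark_of(k,cam)[:3]: print(k,round(r["score"],2),np.round(r["xy"],1),onz(cam,r["xy"],z)[:2])
E
```

```text
{'clock': 0.0, 'qpos': array([ 1.2458,  0.522 , -0.0363,  1.6   ,  0.0212,  1.0211, -0.1128]), 'qd': array([-0.0006,  0.0019, -0.0001, -0.001 ,  0.0001, -0.0004, -0.0022]), 'joint_efforts': array([ -0.0009, -92.7118,   1.9794, -36.9932,   0.0178,   0.0082,
        -0.0001]), 'position': array([ 0.1574, -0.6045,  0.2307]), 'tool_rot': array([-3.1405,  0.0001,  0.2548]), 'force': array([-0.4143,  0.8014, -0.0182]), 'moment': array([ 0.0041, -0.0509,  0.016 ]), 'finger_force': 0.0, 'grip_width': 0.08573304388327328}
top 47.05356802095112 [ 0.4393 -0.2087  1.1473]
stand 0.91 [223.7 245.6] [0.514  0.0674]
guard_grip 0.78 [206.5 237. ] [0.5241 0.0777]
lock 0.97 [285.9 233.6] [ 0.5471 -0.089 ]
lock 0.9 [228.7 193. ] [0.6462 0.0603]
dial_centre 0.65 [284.2 231.7] [ 0.5489 -0.0877]
dial_centre 0.58 [223.1 187.6] [0.6542 0.0683]
dial_centre 0.42 [306.8 159.4] [ 0.7304 -0.1364]
dial_line 0.57 [281.8 219.4] [ 0.5777 -0.0815]
dial_line 0.48 [224.7 175.5] [0.683  0.0642]
shackle_bar 0.6 [282.6 229.7] [ 0.5497 -0.0879]
shackle_bar 0.45 [221.9 184.7] [0.6538 0.0621]
mat_centre 0.69 [349. 258.] [ 0.4
[... 403 characters left out ...]
328.6 179.6] [ 0.5565 -0.0954]
lock 0.68 [363.8 141.9] [0.5304 0.0596]
lock 0.68 [402.1 167.9] [0.6579 0.0663]
dial_centre 0.77 [331.2 171.6] [ 0.5584 -0.0888]
dial_centre 0.62 [364.4 130.1] [0.5189 0.0706]
dial_centre 0.54 [404.  161.3] [0.6591 0.0651]
dial_line 0.8 [336.4 176.1] [ 0.5814 -0.0938]
dial_line 0.62 [359.5 132.3] [0.5206 0.0493]
dial_line 0.49 [412.5 168.3] [0.691 0.057]
shackle_bar 0.58 [408.7 155.5] [0.6711 0.0586]
shackle_bar 0.57 [363.1 141.8] [0.5663 0.0112]
shackle_bar 0.5 [329.1 161.4] [ 0.5537 -0.0921]
mat_centre 0.84 [264.6 202. ] [ 0.494  -0.2509]
mug 0.78 [430.9 207.2] [0.7792 0.0332]
glue 0.97 [375.  236.3] [ 0.741  -0.1237]
tape 0.68 [220.  288.6] [ 0.6006 -0.4582]
```

```bash
python3 -c "
import cv2
a=cv2.imread('pics/top0.png')[110:310,150:450];b=cv2.imread('pics/sc0.png')[70:290,200:500]
a=cv2.resize(a,(780,520),interpolation=3);cv2.imwrite('pics/a.png',a)
cv2.imwrite('pics/b.png',cv2.resize(b,(800,587),interpolation=3))"
```

```text
(no output)
```

View pics/a.png

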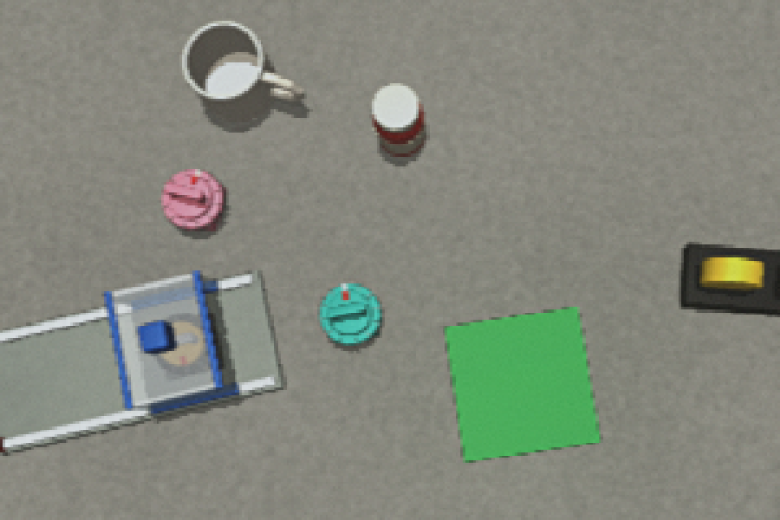

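View pics/b.png

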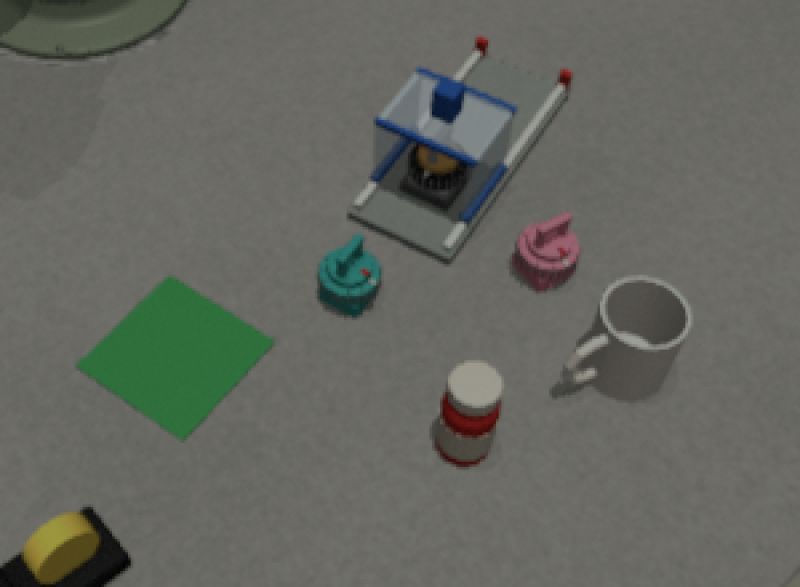

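The top view shows the guard over the lock at about crop (165,340), with its rails running left to the red stops. The scene view agrees. The pink and turquoise locks are look-alikes, and the mat is at (523,385). Next I'll measure the stand's yaw.

```bash
python3 - <<'E'
from h import *
np.set_printoptions(precision=4,suppress=True)
for p,z in (((249.2,213.8),.012),((259.6,258.1),.012)): print(onz("top",p,z))
a=onz("top",(249.2,213.8),.012);b=onz("top",(259.6,258.1),.012);d=a-b;print(np.hypot(*d[:2]),np.arctan2(d[1],d[0]))
for cam,f in(("top","top0"),("scene","sc0")):
  im=cv2.imread(f"pics/{f}.png");h=cv2.cvtColor(im,cv2.COLOR_BGR2HSV)
  m=(((h[:,:,0]<8)|(h[:,:,0]>172))&(h[:,:,1]>140)&(h[:,:,2]>60)).astype(np.uint8)
  n,l,st,c=cv2.connectedComponentsWithStats(m)
  for i in range(1,n):
    if st[i,4]>4: print(cam,st[i],c[i],onz(cam,c[i],.02))
# mat edges
im=cv2.imread("pics/top0.png");h=cv2.cvtColor(im,cv2.COLOR_BGR2HSV)
m=((h[:,:,0]>50)&(h[:,:,0]<75)&(h[:,:,1]>120)).astype(np.uint8)
print(cv2.minAreaRect(np.argwhere(m)[:,::-1].astype(np.float32)))
E
```

```text
[0.5944 0.0053 0.012 ]
[ 0.4849 -0.0265  0.012 ]
0.11402449094845199 0.2824932848746997
top [295 154  17  11  51] [304.     160.6667] [ 0.7324 -0.1281  0.02  ]
top [224 178   2   3   5] [224.4 178.8] [0.6809 0.0716 0.02  ]
top [282 222   2   3   5] [282.4 223.2] [ 0.5719 -0.0801  0.02  ]
top [139 239   5   5  18] [140.8333 240.7778] [0.519  0.2702 0.02  ]
top [146 279   5   5  21] [147.619  281.0476] [0.4213 0.2441 0.02  ]
scene [379  84   4   6  15] [380.4     86.1333] [0.4175 0.2486 0.02  ]
scene [410  96   4   6  17] [411.5882  98.5294] [0.5147 0.2741 0.02  ]
scene [366 218  21  16 152] [375.3553 227.2237] [ 0.7316 -0.1154  0.02  ]
scene [368 241  12   3  13] [373.2308 242.6154] [ 0.7551 -0.1479  0.02  ]
((189.53103637695312, 270.0328063964844), (55.684669494628906, 378.51849365234375), 85.5063247680664)
```

```bash
R='x'; 
python3 -m inch '[[0.045,-0.03,0,0,0,0,0],[0.045,-0.03,0,0,0,0,0],[0.045,-0.03,0,0,0,0,0],[0.045,-0.03,0,0,0,0,0],[0.045,-0.03,0,0,0,0,0]]' 30
python3 -m inch '[[0.04,-0.04,0,0,0,0,0],[0.04,-0.04,0,0,0,0,0],[0.04,-0.04,0,0,0,0,0],[0.04,-0.04,0,0,0,0,0],[0.04,-0.04,0,0,0,0,0]]'
python3 -m inch '[[0.025,-0.045,0,0,0,0,0],[0.025,-0.045,0,0,0,0,0],[0.025,-0.045,0,0,0,0,0],[0.02,-0.04,0,0,0,0,0],[0,0,0,0,0,0,0]]'
```

```text
clock: 1.7
position: [0.3249, -0.4166, 0.2315]
tool_rot: [3.141, -0.0, 0.255]
force: [0.6, -0.5, 0.4]
grip_width: 0.0856
finger_force: 0.0
clock: 2.2
position: [0.4511, -0.2008, 0.2316]
tool_rot: [3.141, -0.0, 0.255]
force: [1.0, -0.7, 0.1]
grip_width: 0.0852
finger_force: 0.0
clock: 2.7
position: [0.498, -0.0074, 0.2315]
tool_rot: [-3.14, -0.001, 0.262]
force: [-0.7, -0.9, -0.5]
grip_width: 0.0851
finger_force: 0.0
```

```bash
python3 -m inch '[[0.022,-0.036,0,0,0,0,0],[0.022,-0.036,0,0,0,0,0],[0,0,0,0,0,0,0]]'
cat > look.py <<'E'
from h import *
import sys
np.set_printoptions(precision=4,suppress=True)
Z=dict(guard_grip=.124,dial_centre=.0405,dial_line=.049,shackle_bar=.0785,mat_centre=.003,lock=.012,seat=.012,stand=0)
s=telemetry.observe();print(s["clock"],s["position"],s["tool_rot"],s["qpos"])
for cam in sys.argv[2].split(","):
  save(cam,sys.argv[1]+cam+".png")
  for k in sys.argv[3].split(","):
    for r in landmark_of(k,cam)[:2]: print(cam,k,round(r["score"],2),np.round(r["xy"],1),onz(cam,r["xy"],Z[k])[:2])
E
python3 look.py l1 wrist guard_grip,dial_centre,dial_line,shackle_bar,lock
```

```text
clock: 3.0
position: [0.5223, 0.0725, 0.2314]
tool_rot: [-3.139, -0.001, 0.26]
force: [-0.6, -0.3, -0.3]
grip_width: 0.0857
finger_force: 0.0
3.0 [0.5223 0.0725 0.2314] [-3.1395 -0.0014  0.2604] [-0.0129  0.379  -0.3068  1.8459  0.1366  0.9358 -1.6907]
wrist guard_grip 0.56 [323.4 201.9] [0.519  0.0655]
wrist guard_grip 0.39 [556.2  20.8] [ 0.692 -0.06 ]
wrist dial_centre 0.56 [461.8 182.3] [ 0.5528 -0.086 ]
wrist dial_line 0.75 [370.2  15.4] [0.6806 0.061 ]
wrist dial_line 0.71 [471.8 157.9] [ 0.5812 -0.0821]
wrist shackle_bar 0.59 [361.9  38.5] [0.6549 0.0648]
wrist lock 0.9 [360.4  49.1] [0.6576 0.0585]
wrist lock 0.78 [455.5 174.7] [ 0.5556 -0.0907]
```

View pics/l1wrist.png

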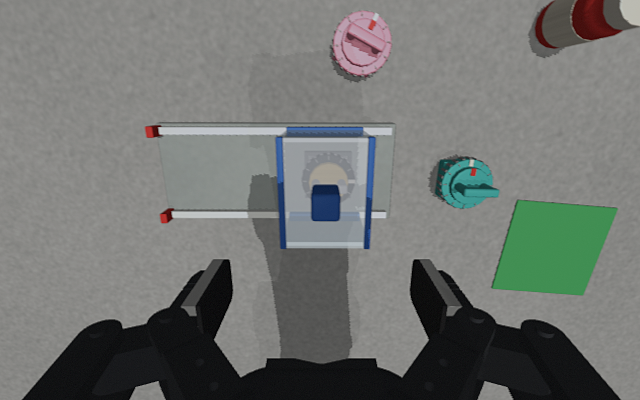

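The wrist view shows the post at about (326,202), midway between the fingers. I'll descend and grip.

```bash
python3 -m inch '[[-0.002,0,0.04,0,0,0,0],[0,0,0.04,0,0,0,0],[0,0,0.038,0,0,0,0],[0,0,0,0,0,0,0.6],[0,0,0,0,0,0,0.9]]' 30
python3 -m inch '[[0,0,0,0,0,0,0.9],[0,0,0,0,0,0,0.9],[0,0,0,0,0,0,0.9]]'
```

```text
clock: 3.8
position: [0.5197, 0.0663, 0.1141]
tool_rot: [-3.142, 0.001, 0.254]
force: [0.2, 1.0, 0.1]
grip_width: 0.0594
finger_force: 0.0
clock: 4.1
position: [0.5205, 0.0667, 0.1151]
tool_rot: [3.141, -0.003, 0.255]
force: [-1.6, -1.0, 12.6]
grip_width: 0.0236
finger_force: 32.3
```

```bash
python3 -m inch '[[0,0,-0.003,0,0,0,0.9],[0,-0.03,0,0,0,0,0.9],[0,-0.03,0,0,0,0,0.9],[0,-0.03,0,0,0,0,0.9],[0,-0.03,0,0,0,0,0.9]]' 
python3 -m inch '[[0,-0.01,0,0,0,0,0.9],[0,0,0,0,0,0,0.9]]'
```

```text
clock: 4.6
position: [0.4889, 0.1832, 0.1164]
tool_rot: [3.141, 0.0, 0.254]
force: [5.5, -1.1, -17.7]
grip_width: 0.0235
finger_force: 35.2
clock: 4.8
position: [0.4862, 0.1937, 0.1164]
tool_rot: [-3.141, 0.0, 0.257]
force: [-1.6, 1.0, -11.6]
grip_width: 0.0233
finger_force: 35.9
```

```bash
python3 -m inch '[[0,-0.005,0.001,0,0,0,0.9],[0,-0.003,0,0,0,0,0.9],[0,0,0,0,0,0,0.9]]' 
python3 -m inch '[[0,-0.003,0,0,0,0,0.9],[0,-0.003,0,0,0,0,0.9],[0,0,0,0,0,0,0.9]]'
```

```text
clock: 5.1
position: [0.4848, 0.1992, 0.1163]
tool_rot: [3.141, 0.0, 0.254]
force: [-9.8, -0.0, 10.6]
grip_width: 0.0234
finger_force: 39.0
clock: 5.4
position: [0.4833, 0.2048, 0.1163]
tool_rot: [3.141, 0.0, 0.254]
force: [-10.7, -1.1, 11.2]
grip_width: 0.0233
finger_force: 39.0
```

```bash
python3 -m inch '[[-0.001,-0.003,-0.0005,0,0,0,0.9],[0,-0.003,0,0,0,0,0.9],[0,0,0,0,0,0,0.9]]' 
python3 -m inch '[[0,-0.003,0,0,0,0,0.9],[0,-0.002,0,0,0,0,0.9],[0,0,0,0,0,0,0.9]]'
```

```text
clock: 5.7
position: [0.4827, 0.2065, 0.1163]
tool_rot: [3.136, -0.0, 0.25]
force: [7.0, -24.2, 3.3]
grip_width: 0.0235
finger_force: 38.5
clock: 6.0
position: [0.4826, 0.2068, 0.1163]
tool_rot: [3.131, 0.001, 0.247]
force: [14.6, -48.4, 9.1]
grip_width: 0.0235
finger_force: 41.8
```

```bash
python3 -m inch '[[0,0.006,0,0,0,0,0.9],[0,0.002,0,0,0,0,0.9],[0,0,0,0,0,0,0.9],[0,0,0,0,0,0,0.2],[0,0,0,0,0,0,0]]' 
python3 -m inch '[[0,0,0,0,0,0,0],[0,0,0,0,0,0,0],[0,0,-0.02,0,0,0,0],[0,0,-0.05,0,0,0,0],[0,0,-0.04,0,0,0,0]]'
python3 -m inch '[[0,0.05,0,0,0,0,0],[0,0.05,0,0,0,0,0],[0,0.045,0,0,0,0,0],[0,0,0,0,0,0,0],[0,0,0,0,0,0,0]]'
python3 look.py l2 wrist,top,scene guard_grip,dial_centre,dial_line,shackle_bar,lock,seat,mat_centre
```

```text
clock: 6.5
position: [0.482, 0.2087, 0.1162]
tool_rot: [-3.141, -0.001, 0.254]
force: [0.5, -0.3, -0.2]
grip_width: 0.0515
finger_force: 0.0
clock: 7.0
position: [0.4814, 0.209, 0.2277]
tool_rot: [-3.141, 0.0, 0.255]
force: [1.0, 0.3, 0.2]
grip_width: 0.0852
finger_force: 0.0
clock: 7.5
position: [0.5183, 0.0676, 0.2259]
tool_rot: [-3.141, -0.0, 0.253]
force: [-0.4, 0.7, -0.1]
grip_width: 0.0854
finger_force: 0.0
7.5 [0.5183 0.0676 0.2259] [-3.1415 -0.0002  0.2528] [-0.0383  0.3755 -0.2649  1.8643  0.1211  0.9171 -1.6774]
wrist guard_grip 0.88 [147.8 199.4] [0.4826 0.2087]
wrist dial_centre 0.91 [460.9 175.9] [ 0.5568 -0.0762]
wrist dial_line 0.96 [347.4 177.7] [0.5256 0.0434]
wrist dial_line 0.83 [470.3 158. ] [ 0.578  -0.0739]
wrist shackle_bar 0.94 [321.4 183.4] [0.5203 0.0703]
wrist shackle_bar 0.94 [479.1 185.5] [ 0.5569 -0.0778]
wrist lock 0.94 [316.6 169.4] [0.5181 0.0752]
wrist lock 0.82 [452.1 170.8] [ 0.5566 -0.0787]
wrist mat_centre 0.82 [553.  247.3] [ 0.4938 -0.2492]
top dial_centre 0.69 [281.5 229.2] [ 0.5548 -0.0808]
top dial_centre 0.52 [224.4 187.7] [0.654  0.0651]
t
[... 355 characters left out ...]
4 [347.6 260.4] [ 0.4857 -0.2435]
scene guard_grip 0.73 [395.5  73.1] [0.4841 0.2161]
scene guard_grip 0.3 [263.  203.2] [ 0.5666 -0.2947]
scene dial_centre 0.76 [406.  163.9] [0.6679 0.0624]
scene dial_centre 0.55 [330.8 171. ] [ 0.5563 -0.0882]
scene dial_line 0.79 [336.7 175.4] [ 0.5803 -0.0918]
scene dial_line 0.65 [362. 132.] [0.5243 0.0548]
scene shackle_bar 0.57 [366.9 120.6] [0.5232 0.0706]
scene shackle_bar 0.52 [407.4 152.7] [0.6633 0.0631]
scene lock 0.82 [363.2 139. ] [0.5221 0.066 ]
scene lock 0.76 [330.4 178.1] [ 0.5562 -0.0888]
scene seat 0.64 [362.8 139.2] [0.5219 0.0647]
scene mat_centre 0.81 [262.8 201.4] [ 0.4896 -0.253 ]
scene mat_centre 0.74 [362.6 139.2] [0.5164 0.0708]
```

View pics/l2wrist.png

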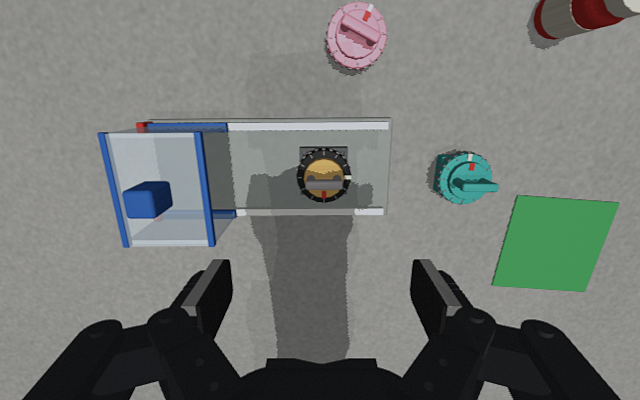

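Guard is fully at its red stop. The white line sits at (347,177), on the lock's -y side, so the dial is at about +1.57 and needs three clicks clockwise. I'll turn the tool by +π/2 and come down.

```bash
python3 -m inch '[[0.0025,0.0013,0.01,0,0,-0.144,0],[0,0,0.01,0,0,-0.144,0],[0,0,0.01,0,0,-0.144,0],[0,0,0.01,0,0,-0.144,0],[0,0,0.01,0,0,-0.144,0]]' 
python3 -m inch '[[0,0,0.01,0,0,-0.144,0],[0,0,0.01,0,0,-0.144,0],[0,0,0.01,0,0,-0.144,0],[0,0,0.01,0,0,-0.144,0],[0,0,0.01,0,0,-0.144,0]]' 
python3 -m inch '[[0,0,0,0,0,-0.14,0],[0,0,0,0,0,0,0],[0,0,0,0,0,0,0]]'
python3 look.py l3 wrist dial_centre,shackle_bar,dial_line
```

```text
clock: 9.2
position: [0.5209, 0.0678, 0.1754]
tool_rot: [3.142, -0.0, 0.981]
force: [0.6, -1.4, -0.3]
grip_width: 0.0853
finger_force: 0.0
clock: 9.7
position: [0.5209, 0.0677, 0.1254]
tool_rot: [3.141, -0.0, 1.701]
force: [-0.5, -0.4, 1.0]
grip_width: 0.0851
finger_force: 0.0
clock: 10.0
position: [0.521, 0.0676, 0.1258]
tool_rot: [3.141, -0.0, 1.83]
force: [0.5, -0.1, 0.2]
grip_width: 0.0851
finger_force: 0.0
10.0 [0.521  0.0676 0.1258] [ 3.1415 -0.0002  1.8301] [ 0.1954  0.5696 -0.5934  1.9328  0.4467  0.7721 -0.3924]
wrist dial_centre 0.93 [312.4 356.2] [ 0.5507 -0.075 ]
wrist dial_centre 0.61 [481.7 239.8] [0.6533 0.0746]
wrist shackle_bar 0.61 [502.2 264.5] [0.6492 0.0729]
wrist shackle_bar 0.56 [316.3 229.8] [0.5185 0.065 ]
wrist dial_line 0.97 [336.5 359.5] [ 0.5708 -0.0647]
wrist dial_line 0.75 [321.2 244. ] [0.5281 0.0418]
```

View pics/l3wrist.png

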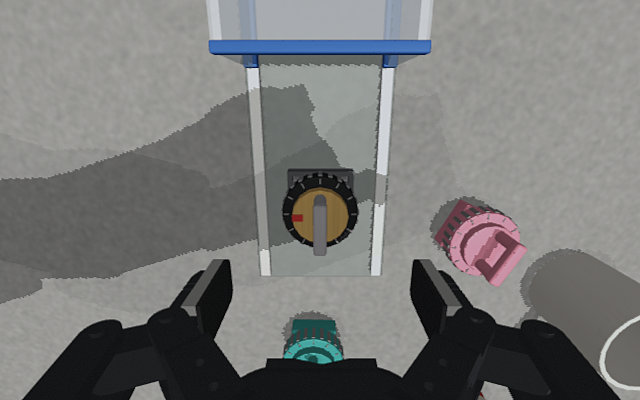

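The dial is centred at (320,211), midway between the fingers and square to them, with the shackle bar along the tool x. I'll descend and grip it.

```bash
python3 -m inch '[[0,0,0.04,0,0,0,0],[0,0,0.04,0,0,0,0],[0,0,0.015,0,0,0,0],[0,0,0,0,0,0,0.2],[0,0,0,0,0,0,0.5]]' 30
python3 -m inch '[[0,0,0,0,0,0,0.5],[0,0,0,0,0,0,0.5],[0,0,0,0,0,0,0.5]]'
```

```text
clock: 10.7
position: [0.5213, 0.0681, 0.0319]
tool_rot: [3.141, 0.0, 1.835]
force: [-10.3, -4.1, 7.6]
grip_width: 0.0591
finger_force: 6.1
clock: 11.0
position: [0.5215, 0.068, 0.0322]
tool_rot: [3.14, 0.0, 1.834]
force: [-4.7, 1.6, 11.6]
grip_width: 0.0566
finger_force: 33.4
```

```bash
python3 -m inch '[[0,0,-0.001,0,0,0.1,0.5],[0,0,0,0,0,0.14,0.5],[0,0,0,0,0,0.14,0.5],[0,0,0,0,0,0.14,0.5],[0,0,0,0,0,0,0.5]]'
python3 -m inch '[[0,0,0,0,0,0.14,0.5],[0,0,0,0,0,0.14,0.5],[0,0,0,0,0,0.14,0.5],[0,0,0,0,0,0.14,0.5],[0,0,0,0,0,0,0.5]]'
python3 -m inch '[[0,0,0,0,0,0.14,0.5],[0,0,0,0,0,0.14,0.5],[0,0,0,0,0,0.14,0.5],[0,0,0,0,0,0.07,0.5],[0,0,0,0,0,0,0.5]]'
python3 look.py l4 wrist,scene dial_line,lock
```

```text
clock: 11.5
position: [0.5214, 0.0678, 0.0327]
tool_rot: [3.14, -0.0, 1.312]
force: [-0.2, 0.0, -4.2]
grip_width: 0.0564
finger_force: 33.0
clock: 12.0
position: [0.5217, 0.0677, 0.0324]
tool_rot: [3.14, -0.001, 0.756]
force: [1.8, -1.6, -1.9]
grip_width: 0.0565
finger_force: 33.2
clock: 12.5
position: [0.5222, 0.0668, 0.0324]
tool_rot: [3.14, -0.002, 0.269]
force: [7.2, -6.9, -1.2]
grip_width: 0.0569
finger_force: 33.4
12.5 [0.5222 0.0668 0.0324] [ 3.1403 -0.002   0.269 ] [-0.1747  0.6721 -0.0896  1.9907  0.1232  0.4819 -1.6559]
wrist dial_line 0.2 [319.6 250.5] [0.5362 0.0721]
wrist lock 0.66 [574.  251.6] [ 0.5569 -0.0763]
wrist lock 0.57 [319. 252.] [0.5169 0.0672]
scene dial_line 0.68 [412.4 169.3] [0.6928 0.0545]
scene dial_line 0.63 [335.7 174.7] [ 0.5772 -0.0921]
scene lock 0.78 [330.3 177.9] [ 0.5556 -0.0886]
scene lock 0.6 [363.3 137.5] [0.5186 0.0701]
```

View pics/l4wrist.png

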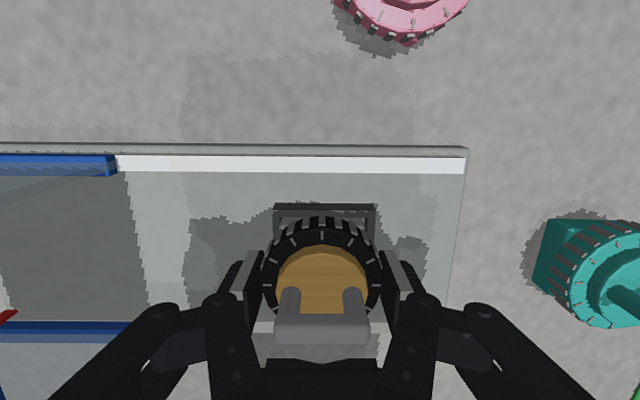

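Dial turned; its line should now face the hidden near side at about (320,330). I'll release, rise and check.

```bash
python3 -m inch '[[0,0,0,0,0,0,0.3],[0,0,0,0,0,0,0],[0,0,0,0,0,0,0],[0,0,0,0,0,0,0],[0,0,-0.03,0,0,0,0]]'
python3 -m inch '[[0,0,-0.05,0,0,0,0],[0,0,-0.05,0,0,0,0],[0,0,-0.03,0,0,0,0],[0,0,0,0,0,0,0],[0,0,0,0,0,0,0]]'
python3 look.py l5 wrist dial_line,shackle_bar,lock
python3 -c "
import cv2
a=cv2.imread('pics/l5wrist.png')[110:250,240:420];cv2.imwrite('pics/l5c.png',cv2.resize(a,(720,560),interpolation=2))"
```

```text
clock: 13.3
position: [0.519, 0.0677, 0.0596]
tool_rot: [-3.141, 0.005, 0.267]
force: [-0.4, -0.5, 0.5]
grip_width: 0.0861
finger_force: 0.0
clock: 13.8
position: [0.5209, 0.0678, 0.1922]
tool_rot: [3.141, -0.001, 0.266]
force: [0.6, 0.9, -0.1]
grip_width: 0.0855
finger_force: 0.0
13.8 [0.5209 0.0678 0.1922] [ 3.1414 -0.001   0.2657] [-0.1467  0.4147 -0.1254  1.8985  0.0684  0.8314 -1.6127]
wrist dial_line 0.77 [483.2 165.9] [ 0.5794 -0.0719]
wrist dial_line 0.73 [321.4 214. ] [0.494  0.0607]
wrist shackle_bar 0.91 [495.9 200.1] [ 0.5565 -0.0782]
wrist shackle_bar 0.9 [363.9  24.5] [0.6548 0.0725]
wrist lock 0.9 [464.  185.2] [ 0.5523 -0.0818]
wrist lock 0.61 [320.1 180.5] [0.517  0.0684]
```

View pics/l5c.png

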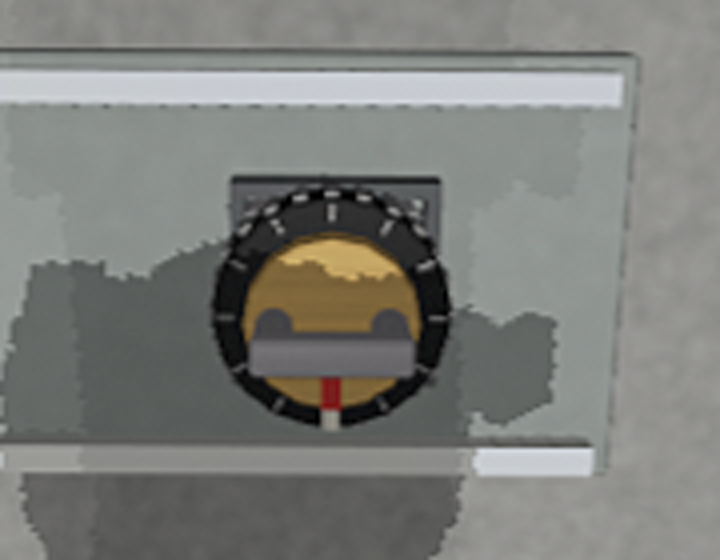

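White line is at the red mark (331,420). I'll turn back to pinch the bar.

```bash
python3 -m inch '[[0,0,0.01,0,0,-0.1425,0],[0,0,0.01,0,0,-0.1425,0],[0,0,0.01,0,0,-0.1425,0],[0,0,0.01,0,0,-0.1425,0],[0,0,0.01,0,0,-0.1425,0]]' 
python3 -m inch '[[0,0,0,0,0,-0.1425,0.4],[0,0,0,0,0,-0.1425,0.4],[0,0,0,0,0,-0.1425,0.4],[0,0,0,0,0,-0.1425,0.4],[0,0,0,0,0,-0.1425,0.4]]' 
python3 -m inch '[[0,0,0,0,0,-0.1425,0.4],[0,0,0.03,0,0,0,0.4],[0,0,0.03,0,0,0,0.4],[0,0,0.019,0,0,0,0.4],[0,0,0,0,0,0,0.4]]' 40
python3 look.py l6 wrist shackle_bar
```

```text
clock: 14.5
position: [0.5204, 0.0678, 0.1405]
tool_rot: [-3.14, 0.001, 0.983]
force: [0.3, 0.3, 0.2]
grip_width: 0.0856
finger_force: 0.0
clock: 15.0
position: [0.5204, 0.0677, 0.1409]
tool_rot: [-3.14, -0.0, 1.696]
force: [-0.2, -0.5, -0.5]
grip_width: 0.051
finger_force: 0.0
clock: 15.5
position: [0.519, 0.0676, 0.06]
tool_rot: [-3.137, -0.001, 1.833]
force: [-0.3, -1.1, 1.3]
grip_width: 0.0516
finger_force: 0.0
15.5 [0.519  0.0676 0.06  ] [-3.1366 -0.001   1.8329] [ 0.0767  0.6524 -0.4343  1.9716  0.4542  0.6187 -0.3943]
wrist shackle_bar 0.67 [576.7 329.3] [0.6503 0.0737]
wrist shackle_bar 0.63 [317.  281.7] [0.519  0.0666]
```

View pics/l6wrist.png

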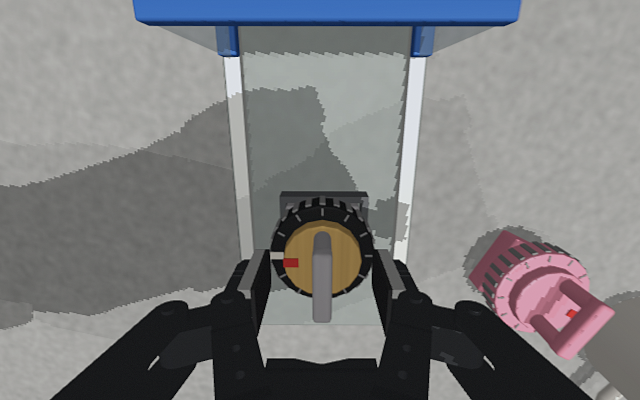

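The bar at (321,280) is centred between the pads. I'll close on it, then pull.

```bash
python3 -m inch '[[0,0,-0.003,0,0,0,0.7],[0,0,0,0,0,0,1],[0,0,0,0,0,0,1],[0,0,0,0,0,0,1],[0,0,0,0,0,0,1]]' 50
python3 -m inch '[[0,0,-0.002,0,0,0,1],[0,0,-0.004,0,0,0,1],[0,0,-0.004,0,0,0,1],[0,0,0,0,0,0,1]]'
```

```text
clock: 16.1
position: [0.5209, 0.0676, 0.0665]
tool_rot: [3.141, 0.001, 1.832]
force: [-4.0, -0.6, 11.8]
grip_width: 0.0076
finger_force: 51.9
clock: 16.5
position: [0.5211, 0.0677, 0.0764]
tool_rot: [3.141, 0.0, 1.832]
force: [-0.5, -0.7, -0.4]
grip_width: 0.008
finger_force: 50.4
```

```bash
python3 -m inch '[[0,0,-0.003,0,0,0,1],[0,0,-0.003,0,0,0,1],[0,0,-0.002,0,0,0,1],[0,0,0,0,0,0,1]]'
python3 -m inch '[[0,0,-0.002,0,0,0,1],[0,0,0,0,0,0,1]]'
python3 -m inch '[[0,0,-0.002,0,0,0,1],[0,0,0,0,0,0,1]]'
```

```text
clock: 16.9
position: [0.521, 0.0678, 0.0841]
tool_rot: [3.141, 0.0, 1.832]
force: [-0.0, -0.9, -0.0]
grip_width: 0.008
finger_force: 50.5
clock: 17.1
position: [0.521, 0.0677, 0.086]
tool_rot: [3.141, 0.0, 1.832]
force: [-1.5, -2.3, -0.6]
grip_width: 0.0073
finger_force: 50.5
clock: 17.3
position: [0.5209, 0.0678, 0.0879]
tool_rot: [3.142, -0.0, 1.832]
force: [0.4, -0.4, -3.9]
grip_width: 0.0078
finger_force: 50.0
```

Weight came on after about 21 mm of pull, so the shackle is fully open. Lifting out.

```bash
python3 -m inch '[[0,0,-0.005,0,0,0,1],[0,0,-0.01,0,0,0,1],[0,0,-0.015,0,0,0,1],[0,0,-0.02,0,0,0,1],[0,0,-0.02,0,0,0,1]]'
python3 -m inch '[[0,0,-0.02,0,0,0,1],[0,0,-0.015,0,0,0,1],[0,0,-0.008,0,0,0,1],[0,0,0,0,0,0,1]]'
python3 look.py l7 scene lock,shackle_bar
python3 -c "
import cv2
a=cv2.imread('pics/l7scene.png')[60:220,240:480];cv2.imwrite('pics/l7c.png',cv2.resize(a,(780,520),interpolation=2))"
```

```text
clock: 17.8
position: [0.5207, 0.068, 0.1592]
tool_rot: [3.142, -0.0, 1.833]
force: [0.0, 0.4, -3.7]
grip_width: 0.0078
finger_force: 49.9
clock: 18.2
position: [0.5213, 0.0678, 0.2019]
tool_rot: [3.14, 0.0, 1.832]
force: [-0.5, 0.5, -4.7]
grip_width: 0.0076
finger_force: 49.9
18.2 [0.5213 0.0678 0.2019] [3.1399 0.0003 1.8321] [ 0.1723  0.4447 -0.5489  1.8725  0.2906  0.9021 -0.2538]
scene lock 0.83 [402.5 171. ] [0.6651 0.0594]
scene lock 0.75 [328.  180.8] [ 0.5582 -0.099 ]
scene shackle_bar 0.62 [408.5 151.1] [0.6619 0.0689]
scene shackle_bar 0.51 [369.7  78.6] [0.4175 0.1944]
```

View pics/l7c.png

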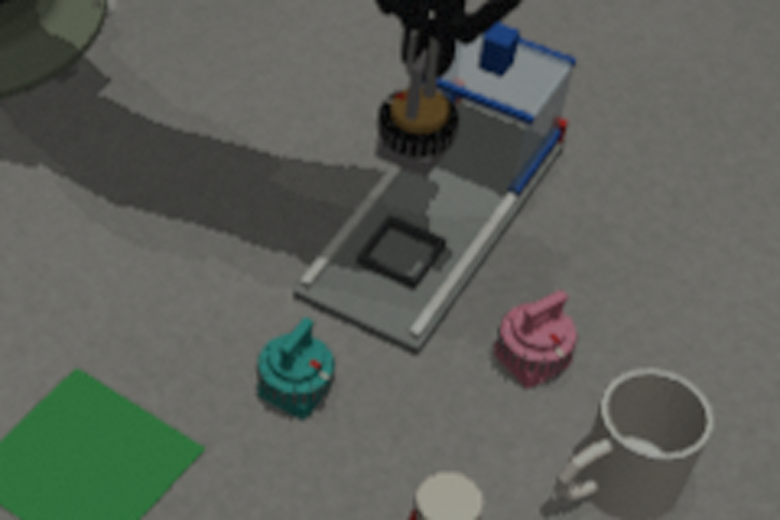

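The open lock hangs upright from the fingers at (418,120), clear of the empty socket. Moving it to the mat.

```bash
python3 -m inch '[[-0.010,-0.004,0,0,0,0,1],[-0.018,-0.0065,0,0,0,0,1],[-0.025,-0.009,0,0,0,0,1],[-0.03,-0.011,0,0,0,0,1],[-0.03,-0.011,0,0,0,0,1]]'
python3 -m inch '[[-0.03,-0.011,0,0,0,0,1],[-0.03,-0.011,0,0,0,0,1],[-0.03,-0.011,0,0,0,0,1],[-0.03,-0.011,0,0,0,0,1],[-0.025,-0.009,0,0,0,0,1]]'
python3 -m inch '[[-0.02,-0.007,0,0,0,0,1],[-0.013,-0.005,0,0,0,0,1],[-0.008,-0.003,0,0,0,0,1],[0,0,0,0,0,0,1],[0,0,0,0,0,0,1]]'
python3 -m inch '[[0,0,0,0,0,0,1],[0,0,0,0,0,0,1],[0,0,0,0,0,0,1],[0,0,0,0,0,0,1],[0,0,0,0,0,0,1]]'
python3 look.py l8 top,scene lock,mat_centre
python3 -c "
import cv2
a=cv2.imread('pics/l8scene.png')[60:260,160:480];cv2.imwrite('pics/l8c.png',cv2.resize(a,(800,500),interpolation=2))"
```

```text
clock: 18.85
position: [0.5093, -0.054, 0.2003]
tool_rot: [-3.141, -0.0, 1.832]
force: [0.9, 0.5, -4.5]
grip_width: 0.0077
finger_force: 49.9
clock: 19.35
position: [0.4951, -0.2084, 0.2002]
tool_rot: [-3.14, -0.0, 1.831]
force: [0.4, 0.4, -4.1]
grip_width: 0.0076
finger_force: 49.9
clock: 19.85
position: [0.4925, -0.2485, 0.2007]
tool_rot: [3.142, -0.001, 1.833]
force: [-0.6, 0.5, -3.7]
grip_width: 0.0076
finger_force: 49.9
clock: 20.35
position: [0.4924, -0.2493, 0.2008]
tool_rot: [3.142, -0.0, 1.832]
force: [0.5, 0.4, -4.8]
grip_width: 0.0076
finger_force: 49.9
20.35 [ 0.4924 -0.2493  0.2008] [ 3.1416 -0.      1.8324] [ 0.7112  0.476  -0.4764  1.8086  0.2671  0.9209  0.3787]
top lock 0.93 [227.4 189.7] [0.6546 0.0641]
top lock 0.72 [289.9 232.7] [ 0.5496 -0.0988]
scene lock 0.68 [328.5 180.8] [ 0.559  -0.0981]
scene lock 0.6 [256.8 169.3] [ 0.4074 -0.2059]
scene mat_centre 0.83 [265.1 202.1] [ 0.495  -0.2502]
```

View pics/l8c.png

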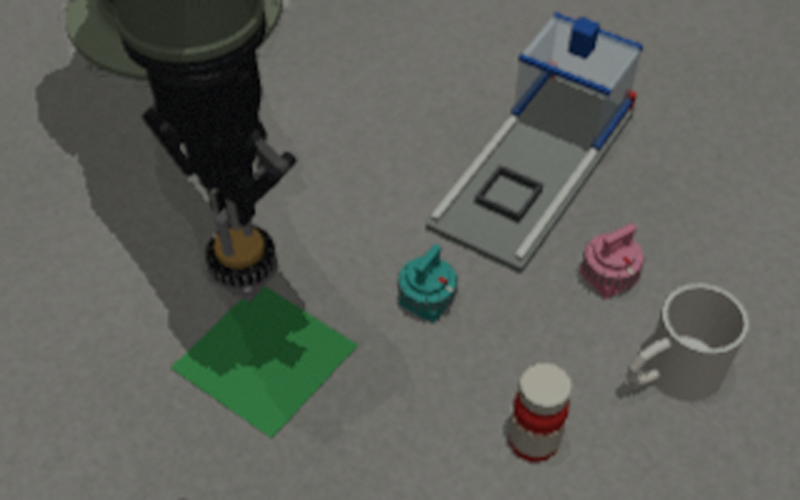

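The open lock hangs upright over the middle of the mat, with its underside at about 0.125 m. The guard is at its stop and the bystanders haven't moved. Handing in.

```bash
python3 -c "
from workcell import bot
print(bot.job_done())"
```

```text
the job is handed in; nothing more can be done
None
```

The job is handed in. The guard is at its red stop, the dial line was at the red mark and the shackle was pulled fully open in the stand. The arm is holding the open lock upright over the middle of the mat, its underside about 12.5 cm above the desk.

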